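# Cap the spice jar and hold the humidity probe in it

## Robot

A 7-joint arm with a two-finger parallel gripper is mounted at the origin on the work surface. World frame = base frame: x ahead of the robot, y to its left, z up, the work surface at z = 0. Lengths are in m, angles in rad, forces in N, time in s.
With the tool pointing down it reaches from about 0.425 to 0.875 m from the base axis. Payload 4.7 kg.
Tool frame: the origin (TCP) lies midway between the tips of the shut fingers; the grasp point (between the pads) lies 19 mm behind it (ctrl.pinch_z is the z of the grasp point in the tool frame, in m); z points along the fingers, y is the line along which they close (so a half turn about z gives the same grasp; the last joint's range is limited). The gripper opens to 87 mm and grips with 3 to 60 N. Pads are 19 mm wide; open, the fingers measure 117 mm over their backs; the gripper's body (75 mm by 190 mm) begins 51 mm behind the grasp point.
Start: joints at [-1.145, 0.321, -0.07, 1.45, 0.023, 1.371, -0.057], TCP at [0.26, 0.596, 0.223] pointing down, gripper open.
Joint ranges: [-2.86, 2.86], [-0.3, 2.09], [-1.38, 1.24], [0.06, 2.45], [-1.56, 4.7], [0.09, 2.05], [-2.69, 2.69]. Speed limits (rad/s): [2.57, 2.57, 3.14, 3.14, 3.14, 3.14, 3.14].

## Interface

Orientations are given as a rotation vector (axis times angle).
In Python, from plant import ctrl, kin, sense, imaging, close_job gives the robot as it stands. Calls block until the motion is done:
- ctrl.reach(position, orientation): joint-space move of the TCP to a pose.
- ctrl.servo_line(position, frame=None, max_speed=0.15, until_force=None): straight line of the TCP; frame=None keeps the orientation; max_speed is the mean speed in m/s. With until_force (N) it stops when the force on the tool has changed by that much, and returns True; else False.
- ctrl.goto_joints(angles): joint-space move.
- ctrl.move_gripper(opening, strength=None): opening from 0.0 (shut) to 1.0 (fully open); strength is the grip in N (None keeps the last); returns when the fingers have stopped.
- ctrl.hold(seconds).
- kin.solve_ik(position, orientation): joint angles nearest the present ones, or None.
- sense(): the state.
- imaging.camera(name): name is "scene" or "top"; returns a dict with "frame" (480x640x3 uint8, red, green, blue), "mtx" (3x3 intrinsics, pixels), "k1" (the pictures are not rectified: a ray, as slopes to the right and down, at radius r is drawn at 1 + k1 r^2 times it, then the intrinsics apply), "world_from_camera" (4x4, takes a point from camera to world coordinates). Camera axes: x right, y up, looking along -z (the intrinsics and any distortion apply to the point x, -y, -z); pixel columns grow to the right and rows downward; lengths in m; the calibration is good to about 2 mm. A picture is of the moment at which its call begins. There is no depth.
A pose or a line that the arm cannot do raises ctrl.MotionError and nothing moves.
- close_job(): hands the job in; it is judged then, once.
The state is a dict: "time_s": time; "joints": joint angles; "qd": joint speeds; "effort": joint torques, N m; "tool_pos": TCP position; "tcp_rot": TCP orientation; "contact_force": force on the tool from outside, world axes, zero at the start; "ft_torque": the same for the moment, N m; "finger_gap": opening from 0.0 (shut) to 1.0 (fully open); "grip_force": force on a finger pad.
Only numpy, scipy, OpenCV 4.12 (cv2) and the standard library are available. Lean on these libraries where they do the work, as an engineer would, in place of code of your own. Each camera call takes 0.05 s, during which the arm holds its last target. There are 200 camera calls.

## Task

Close the one open jar in the rack by setting the cap with the blue guide collar fully down on its neck, and let go of it. Then take the humidity probe from its stand and lower it upright through the collar, its stem never touching the cap or the jar, until the red ring is level with the collar's upper edge. Finish holding it there by its handle, still and centred in the hole, with the jar still in its slot and the other jars, the cup, the whisk and the tongs left alone.

Things in the scene. Friction and masses are not known exactly. Their poses are not given: they have to be found in the camera images.
- jar: The only open jar (three nutmegs in it): hexagonal clear glass, loose in one of the six rack slots, upright, 50 mm across the flats, 80 mm tall. Origin: centre of its underside, z up. Its round neck, from 66 to 80 mm up, is 42 mm across, narrowing to 38 mm at the top; mouth 32 mm wide inside, inner floor 5 mm up. 0.16 to 0.26 kg.
- cap: Guide cap, loose, upright on the worktop: aluminium, 52 mm across, 16 mm tall, skirt 12 mm deep and 47 mm inside; on its deck a blue collar 30 mm across, from 16 to 38 mm up, with a 20 mm through bore; grip it by the collar. Origin: on the axis at the skirt's lower edge, z up. Slips over the jar's neck (no thread); fully down its origin is 68 mm above the jar's. 40 to 65 g.
- cap_mouth (a point): Centre of the upper end of the guide bore, on the cap's axis 38 mm above the cap's origin; z up along the bore.
- probe: Humidity probe, loose, upright in its stand at the start: steel stem 6 mm in diameter, 110 mm long, under a square white handle 20 x 20 mm, 50 mm tall, black on top (160 mm in all). Origin: the tip, 8 mm above the worktop at the start; z up along the stem, x and y square to the handle's faces. The handle's underside rests on the stand. 48 to 78 g.
- probe_tip (a point): The tip of the probe's stem (the probe's origin).
- probe_mark (a point): Middle of the red depth ring on the stem, on its axis 70 mm above the tip and 40 mm below the handle; the ring is 4 mm tall and 8.4 mm across.
- stand: Probe stand, fixed: a dark wooden block 50 x 50 mm and 118 mm tall with a vertical 12 mm hole right through its middle, in which the probe's stem hangs. Origin: centre of its underside, on the worktop.
- shelf: Low pale oak shelf, fixed: board 100 mm deep (x), 940 mm long (y), top 30 mm above the worktop, carrying a slotted rack 72 x 410 mm with its floor 35 mm (the jars stand on it) and its rim 60 mm above the worktop; six slots in a row along y, 67.5 mm apart. Origin: under the middle, at worktop height.
- jar_a: Closed hexagonal glass jar of whole spices, in a slot of the rack, loose; 50 mm across the flats, 78 mm tall to the top of its plain aluminium screw cap (52 mm across). Origin: centre of its underside. Bystander.
- jar_b: Closed hexagonal glass jar of whole spices, in a slot of the rack, loose; 50 mm across the flats, 78 mm tall to the top of its plain aluminium screw cap (52 mm across). Origin: centre of its underside. Bystander.
- jar_c: Closed hexagonal glass jar of whole spices, in a slot of the rack, loose; 50 mm across the flats, 78 mm tall to the top of its plain aluminium screw cap (52 mm across). Origin: centre of its underside. Bystander.
- jar_d: Closed hexagonal glass jar of whole spices, in a slot of the rack, loose; 50 mm across the flats, 78 mm tall to the top of its plain aluminium screw cap (52 mm across). Origin: centre of its underside. Bystander.
- jar_e: Closed hexagonal glass jar of whole spices, in a slot of the rack, loose; 50 mm across the flats, 78 mm tall to the top of its plain aluminium screw cap (52 mm across). Origin: centre of its underside. Bystander.
- cup: Green ceramic cup, 80 mm tall, 76 mm across, on the shelf near its +y end, loose. Origin: centre of its underside. Bystander.
- whisk: Steel mini whisk, about 180 mm long and 24 mm high, lying along its x on the worktop, loose; origin between handle and wires, at the worktop. Bystander.
- tongs: Spring tongs, about 220 mm long, 68 mm wide and 16 mm high, lying along their x on the worktop, loose; origin near the middle, at the worktop. Bystander.
Not all that is in view belongs to the job. Leave any pink look-alike of the jar alone.

How it is judged:
On the way, in this order (a step that is already met when the one before it is completed fails the run):
1. the guide cap sits fully down on the open jar and is let go (z of cap in the frame of jar between 0.065 and 0.071 m and horizontal distance between cap and jar below 0.005 m and angle between the z axis of cap and the z axis of jar, either way round below 0.06 rad and angle between cap's own z axis and vertical below 0.08 rad and contact force between the fingers and cap below 0.1 N), for 0.2 s.
2. the probe is held in the fingers, its tip lifted above the guide collar (contact force between the fingers and probe above 1 N and z of probe_tip in the frame of cap_mouth above 0 m and contact force between probe and stand below 0.1 N), for 0.1 s.
At the end, for the whole second after the job is handed in: Cap level, fully down on the jar (within 5 mm sideways), let go; jar within 15 mm of its start; probe held by the fingers alone, still, upright within 0.08 rad, touching nothing else; red ring within 8 mm of the height of the collar's edge; ring within 5 mm, tip within 6 mm of the bore's axis (all of step 1 and contact force between the fingers and probe above 1 N and contact force between probe and cap below 0.1 N and contact force between probe and jar below 0.1 N and contact force between probe and stand below 0.1 N and contact force between probe and shelf below 0.1 N and horizontal distance between probe_mark and cap_mouth below 0.005 m and horizontal distance between probe_tip and cap_mouth below 0.006 m and z of probe_mark in the frame of cap_mouth between -0.008 and 0.008 m and angle between probe's own z axis and vertical below 0.08 rad and linear speed of probe below 0.02 m/s and distance of jar from where it was at the start of the episode below 0.015 m); the arm keeps its last pose, push and grip.
It fails at once if the probe touches the cap or the jar (contact force between probe and cap above 0.2 N or contact force between probe and jar above 0.2 N).
It fails at once if a bystander (another jar, the cup, the whisk or the tongs) is shifted by more than 20 mm (distance of any of jar_a, jar_b, jar_c, jar_d, jar_e, cup, whisk, tongs from where it was at the start of the episode above 0.02 m).
It fails at once if the open jar is taken out of its slot or tipped (distance of jar from where it was at the start of the episode above 0.025 m or angle between jar's own z axis and vertical above 0.3 rad).
It also fails if it takes over 61 s, if anything falls off the work surface, if the arm or the gripper's body presses on something with over 40 N, if the wrist force passes 120 N, or if a joint passes its speed limit or range.

## Working session

There is one attempt and no reset: what is moved stays moved. The work goes in short steps, each a Python script; the robot and the scene stay as the last script left them, time stands still between calls to the robot, and variables do not carry over. Pictures are saved under pics/ and viewed, at most 10 in all, crops included, and the job is handed in when it is done.

```bash
mkdir -p pics; ls; python3 - <<'E'
from plant import ctrl, kin, sense, imaging
import cv2
for n in ("scene","top"):
    c=imaging.camera(n); cv2.imwrite(f"pics/{n}0.png",c["frame"][:,:,::-1]); print(n,c["mtx"],c["k1"],c["world_from_camera"])
s=sense();print(s,ctrl.pinch_z)
E
```

```text
pics
scene [[542.7104514    0.         313.90491688]
 [  0.         542.7104514  248.21290179]
 [  0.           0.           1.        ]] 0.03216755525454822 [[-0.80425262 -0.48203505  0.3475916   0.97744128]
 [ 0.59428248 -0.64991302  0.47375247  0.56887339]
 [-0.00246099  0.58758426  0.80915924  1.08212407]
 [ 0.          0.          0.          1.        ]]
top [[530.60840132   0.         326.22685026]
 [  0.         530.60840132 238.62473133]
 [  0.           0.           1.        ]] -0.014757359672143007 [[-0.02168907  0.99764775 -0.0650273   0.4464068 ]
 [-0.99973043 -0.02110331  0.00968128  0.00812474]
 [ 0.00828621  0.06521975  0.99783652  1.4716458 ]
 [ 0.          0.          0.          1.        ]]
{'time_s': 0.1, 'joints': array([-1.14490989,  0.32176563, -0.07009817,  1.45153961,  0.02260224,
        1.3708194 , -0.05689187]), 'qd': array([-8.28793355e-04, -2.65051266e-03,  5.49772745e-04, -5.48796022e-03,
        7.25218938e-05,  3.71747474e-03, -4.05478089e-05]), 'effort': array([-5.29092031e-04, -4.92572808e+01, -4.05883100e-01, -3.13400996e+01,
       -6.41327770e-02,  3.94183095e-02,  8.16325542e-05]), 'tool_pos': array([0.2599991 , 0.59519201, 0.22156684]), 'tcp_rot': array([-6.42142263e-01, -3.07499184e+00,  2.70836918e-03]), 'contact_force': array([0.33219244, 0.6602548 , 0.30885777]), 'ft_torque': array([ 0.05876095, -0.02751944,  0.0031879 ]), 'grip_force': 0.0, 'finger_gap': 1.0013569689523836} -0.0187
```

View pics/scene0.png

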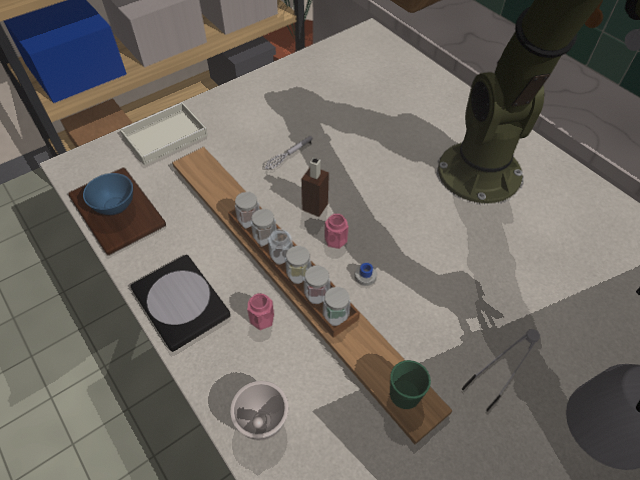

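View pics/top0.png

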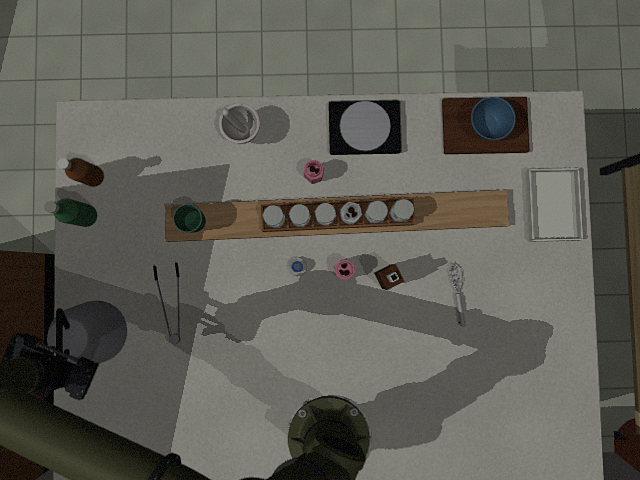

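The scene view shows the jar row from (247,208) to (338,305), and the open jar is the third one, at scene (280,246) and top (351,213). Things it could be mistaken for:
- **Pink jars:** scene (336,231) and (261,311), top (344,268) and (314,171).
- **Closed jars:** the other five in the row.

I choose the clear open jar in the rack. The blue-collar cap is at scene (366,272) and top (297,267). The probe is at scene (315,165) and top (393,277).

```bash
cat > h.py <<'E'
import numpy as np, cv2
from plant import ctrl, kin, sense, imaging
from scipy.spatial.transform import Rotation as R
def ray(c,px):
    u=cv2.undistortPoints(np.array([[px]],float),c["mtx"],np.array([c["k1"],0,0,0,0]))[0,0]
    T=c["world_from_camera"]; d=T[:3,:3]@[u[0],-u[1],-1]; return T[:3,3],d/np.linalg.norm(d)
def onz(c,px,z):
    o,d=ray(c,px); return o+d*(z-o[2])/d[2]
def tri(c1,p1,c2,p2):
    o,d=ray(c1,p1);q,e=ray(c2,p2)
    s=np.linalg.lstsq(np.c_[d,-e],q-o,rcond=None)[0]; a=o+s[0]*d;b=q+s[1]*e
    return (a+b)/2,np.linalg.norm(a-b)
def proj(c,p):
    T=c["world_from_camera"]; q=T[:3,:3].T@(np.asarray(p,float)-T[:3,3])
    return cv2.projectPoints(np.array([[q[0],-q[1],-q[2]]]),np.zeros(3),np.zeros(3),c["mtx"],np.array([c["k1"],0,0,0,0]))[0].ravel()
def down(yaw):  # tool z down, tool y at angle yaw in the xy plane
    y=np.array([np.cos(yaw),np.sin(yaw),0]);z=np.array([0,0,-1.]);return R.from_matrix(np.c_[np.cross(y,z),y,z]).as_rotvec()
def blobs(mask,off=(0,0),amin=8):
    n,l,s,m=cv2.connectedComponentsWithStats(mask.astype(np.uint8))
    return [(s[i,4],np.round(m[i]+off,1),s[i,:4]+[off[0],off[1],0,0]) for i in range(1,n) if s[i,4]>=amin]
def crop(c,x,y,w,h,k,name):
    cv2.imwrite(name,cv2.resize(c["frame"][y:y+h,x:x+w,::-1],None,fx=k,fy=k,interpolation=cv2.INTER_CUBIC))
E
python3 - <<'E'
from h import *
cs,ct=imaging.camera("scene"),imaging.camera("top")
crop(cs,225,150,160,120+40,3.7,"pics/s1.png"); crop(ct,255,185,160,110,5,"pics/t1.png")
for c,n,(x,y,w,h) in ((cs,"s",(225,150,170,180)),(ct,"t",(255,185,165,110))):
    hsv=cv2.cvtColor(c["frame"],cv2.COLOR_RGB2HSV)[y:y+h,x:x+w].astype(int);H,S,V=hsv[...,0],hsv[...,1],hsv[...,2]
    print(n,"blue",blobs((H>105)&(H<130)&(S>120),(x,y)))
    print(n,"white",blobs((S<40)&(V>200),(x,y),15))
    print(n,"black",blobs((V<45),(x,y),15))
E
```

```text
s blue [(np.int32(109), array([366.1, 269.5]), array([361, 263,  12,  14]))]
s white []
s black [(np.int32(39), array([226.6, 312.6]), array([225, 306,   5,  13]))]
t blue [(np.int32(49), array([296.5, 266.5]), array([292, 261,  10,  11]))]
t white []
t black [(np.int32(43), array([389. , 202.3]), array([382, 199,  17,  13])), (np.int32(40), array([313.1, 203.6]), array([302, 202,  21,   5])), (np.int32(32), array([338.6, 202.8]), array([329, 201,  19,   6])), (np.int32(49), array([362.4, 204.3]), array([354, 201,  18,  14])), (np.int32(72), array([287.6, 209.2]), array([280, 203,  17,  19])), (np.int32(29), array([337.5, 212.8]), array([335, 207,   6,  14])), (np.int32(49), array([352.2, 211.3]), array([348, 207,   9,  10])), (np.int32(16), array([313.2, 217.2]), array([310, 214,   7,   8])), (np.int32(19), array([343.6, 265.4]), array([341, 264,   6,   4])), (np.int32(145), array([382.7, 275.6]), array([375, 264,  19,  26])), (np.int32(40), array([344.2, 272. ]), array([339, 270,  11,   6])), (np.int32(31), array([398.2, 273.9]), array([393, 270,  10,   9])), (np.int32(22), array([393.5, 276.9]), array([391, 274,   6,   7]))]
```

View pics/s1.png

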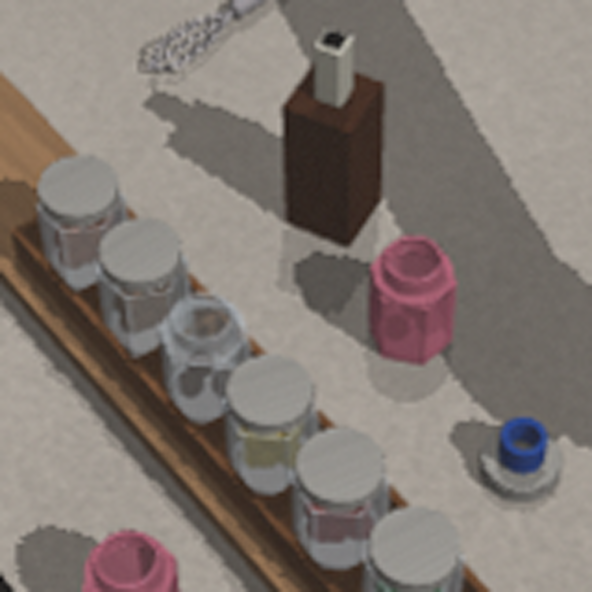

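View pics/t1.png

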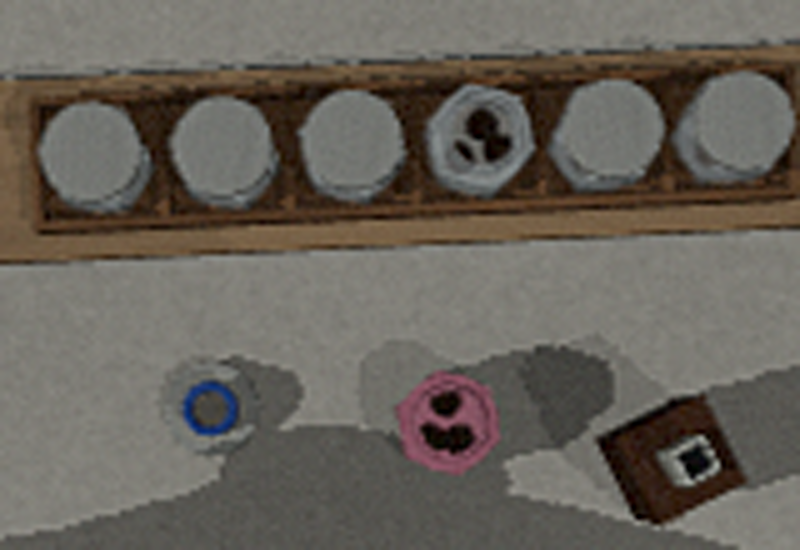

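The crops confirm the choice. The jar is the clear one with nutmegs, mouth at scene about (280,236.7) and top (351.1,212). The collar top is at scene (366.3,267.6) and top (296.8,266.2). The probe's black top is at scene (314.7,160.5) and top (393.3,276.9).

```bash
python3 - <<'E'
from h import *
cs,ct=imaging.camera("scene"),imaging.camera("top")
def sub(c,box,f):
    x,y,w,h=box; hsv=cv2.cvtColor(c["frame"],cv2.COLOR_RGB2HSV)[y:y+h,x:x+w].astype(int)
    return f(hsv[...,0],hsv[...,1],hsv[...,2]).astype(np.uint8),(x,y)
P={}
for n,a,b,z in (("collar",(366.3,267.6),(296.7,266.3),.038),("mouth",(280,236.7),(351.1,212),.115),("probe",(314.7,160.5),(393.4,277),.168)):
    p,r=tri(cs,a,ct,b); print(n,p,"res",r,"| onz",onz(cs,a,z)[:2],onz(ct,b,z)[:2]); P[n]=p
# closed caps (check of row): colours of caps
def s(k,x,y): return ((x+.5)/k-.5,(y+.5)/k-.5)
for (sx,sy),(tx,ty) in zip([(412,545),(340,465),(270,392),(141,250),(79,187)],[(93,149),(222,147),(352,145),(610,132),(741,124)]):
    a=np.add(s(3.7,sx,sy),(225,150)); b=np.add(s(5,tx,ty),(255,185)); print("cap",tri(cs,a,ct,b)[0],onz(cs,a,.113)[:2],onz(ct,b,.113)[:2])
# stand top face corners from the top crop -> yaw ; handle corners
for pts,z in (([(600,438),(705,396),(745,482),(655,522)],.118),([(658,455),(705,433),(722,466),(675,487)],.168)):
    q=np.array([onz(ct,np.add(s(5,*p),(255,185)),z) for p in pts]); e=np.diff(np.r_[q,q[:1]],axis=0)
    print("centre",q.mean(0),"sides",np.linalg.norm(e,axis=1),"deg",np.degrees(np.arctan2(e[:,1],e[:,0]))%90)
# rim: edges of the jar in both
for c,n,(x,y,w,h),k in ((cs,"s",(262,225,38,44),16),(ct,"t",(334,196,36,34),16)):
    g=cv2.resize(c["frame"][y:y+h,x:x+w,::-1],None,fx=k,fy=k,interpolation=cv2.INTER_LANCZOS4)
    g=np.clip((g.astype(float)-30)*1.7,0,255).astype(np.uint8)
    m=P["mouth"]
    cv2.imwrite(f"pics/jar_{n}.png",cv2.resize(g,(400,int(400*h/w))))
a,b=cv2.imread("pics/jar_s.png"),cv2.imread("pics/jar_t.png"); H=max(len(a),len(b))
cv2.imwrite("pics/jar.png",np.hstack([cv2.copyMakeBorder(i,0,H-len(i),0,0,0) for i in (a,b)]))
E
```

```text
collar [0.46633579 0.07565567 0.04118411] res 0.0009538231839794861 | onz [0.46442401 0.07447507] [0.46672279 0.07547256]
mouth [ 0.60250644 -0.07070306  0.11112611] res 2.3654190503724287e-05 | onz [ 0.60399387 -0.06814296] [ 0.60207113 -0.07048619]
probe [ 0.43381106 -0.16692211  0.17229879] res 0.0006445298414369166 | onz [ 0.43147025 -0.17063172] [ 0.43352661 -0.16728607]
cap [0.59973643 0.12993659 0.11556297] [0.59850596 0.12899075] [0.60025849 0.1299527 ]
cap [0.5997778  0.06341096 0.11521212] [0.59902888 0.06214384] [0.59990833 0.06360665]
cap [ 0.60039606 -0.00390022  0.11166537] [ 0.60156646 -0.00374851] [ 0.59955176 -0.00329994]
cap [ 0.60388728 -0.13665058  0.11619858] [ 0.60330324 -0.13965945] [ 0.60353521 -0.13640911]
cap [ 0.60671542 -0.2043848   0.1148711 ] [ 0.60656541 -0.20648525] [ 0.60629502 -0.20416964]
centre [ 0.43452806 -0.16500335  0.118     ] sides [0.05787634 0.04815228 0.05032521 0.05090678] deg [20.44488777 23.36447166 22.5149324  31.81558513]
centre [ 0.43443078 -0.16534891  0.168     ] sides [0.02557371 0.01814111 0.0253509  0.01769587] deg [23.67394461 25.7134644  22.6449203  26.50016444]
```

View pics/jar.png

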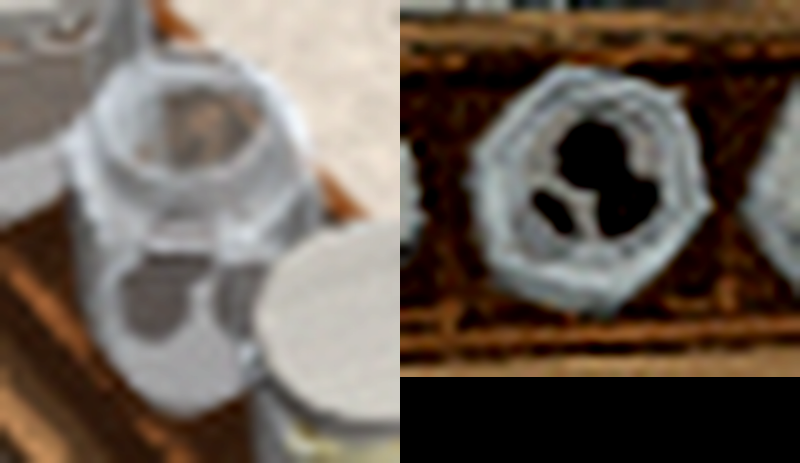

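The left half of the enlargement is the scene view, with the mouth at about (279.8,236.4). The right half is the top view, with the neck at about (350.7,211.5). So the jar is at (0.6025,-0.0697), which agrees with interpolating from its neighbours, and measured heights are within 4 mm of the text. Next I centre and grasp the cap with two perpendicular squeezes.

```bash
cat >> h.py <<'E'
def blue():
    out=[]
    for n in ("scene","top"):
        c=imaging.camera(n); v=cv2.cvtColor(c["frame"],cv2.COLOR_RGB2HSV).astype(int)
        m=(v[...,0]>105)&(v[...,0]<130)&(v[...,1]>120)&(v[...,2]>40); m[:190]=0; m[:,:200]=0; m[:,450:]=0; m[330:]=0
        b=max(blobs(m),key=lambda t:t[0],default=None); out.append((c,b))
    return out
E
python3 - <<'E'
from h import *
q=sense()["tcp_rot"]; print("tool y now",R.from_rotvec(q).as_matrix()[:,1])
best=None
def pick(p,yaws):
    r=[(np.abs(s-sense()["joints"]).max(),y) for y in yaws if (s:=kin.solve_ik(p,down(y))) is not None]
    return min(r)[1]
p=[.4655,.075]
y0=pick([*p,.12],[0,np.pi]); y1=pick([*p,.12],[np.pi/2,-np.pi/2]); print(y0,y1)
ctrl.reach([*p,.10],down(y1)); ctrl.move_gripper(.6,8)
ctrl.servo_line([*p,.0195]); ctrl.move_gripper(0.0,5); print(sense()["finger_gap"],sense()["time_s"])
ctrl.move_gripper(.6); ctrl.servo_line([*p,.06]); ctrl.reach([*p,.06],down(y0)); ctrl.servo_line([*p,.0195],max_speed=.08)
ctrl.move_gripper(0.0,10); s=sense(); print(s["finger_gap"],s["grip_force"],s["tool_pos"],s["time_s"])
ctrl.servo_line([*p,.19]); s=sense(); print(s["finger_gap"],s["grip_force"],s["contact_force"],s["time_s"],s["joints"])
E
```

```text
tool y now [ 4.00262323e-01  9.16400406e-01 -6.06955266e-04]
0 1.5707963267948966
0.3478072469777156 4.4417
0.3437282384206098 10.000144550576806 [0.46571435 0.07509431 0.01979218] 8.1417
0.3475535608093859 9.999839505180717 [ 0.63102624 -0.17414691 -0.30660306] 9.425 [-0.6902303  -0.0586909   0.46097869  1.9376288   0.02773214  1.2585848
 -0.23850813]
```

```bash
python3 - <<'E'
from h import *
rot=sense()["tcp_rot"]
ctrl.reach([.6025,-.0697,.19],rot); ctrl.servo_line([.6025,-.0697,.150]); s=sense(); print(s["tool_pos"],s["time_s"],s["finger_gap"])
t=s["tool_pos"]
for c,b in blue():
    print(b, "pred collar top",proj(c,[t[0],t[1],t[2]+.0185]),"mid",proj(c,[t[0],t[1],t[2]+.0075]),"jar mouth pred",proj(c,[.6025,-.0697,.115]))
cs,ct=imaging.camera("scene"),imaging.camera("top")
for c,n,(x,y,w,h) in ((cs,"s",(240,190,80,90)),(ct,"t",(310,170,80,90))):
    cv2.imwrite(f"pics/{n}.png",cv2.resize(c["frame"][y:y+h,x:x+w,::-1],(400,450),interpolation=cv2.INTER_CUBIC))
cv2.imwrite("pics/hov.png",np.hstack([cv2.imread("pics/s.png"),cv2.imread("pics/t.png")]))
E
```

```text
[ 0.6019626  -0.06817087  0.15001726] 10.6583 0.3439977452873594
(np.int32(125), array([281. , 224.2]), array([275, 216,  12,  16])) pred collar top [279.45340239 221.24876444] mid [279.72628644 224.42466794] jar mouth pred [280.15835    235.93838877]
None pred collar top [351.35714595 209.56642578] mid [351.11199646 210.09549513] jar mouth pred [350.79042927 211.84048012]
```

View pics/hov.png

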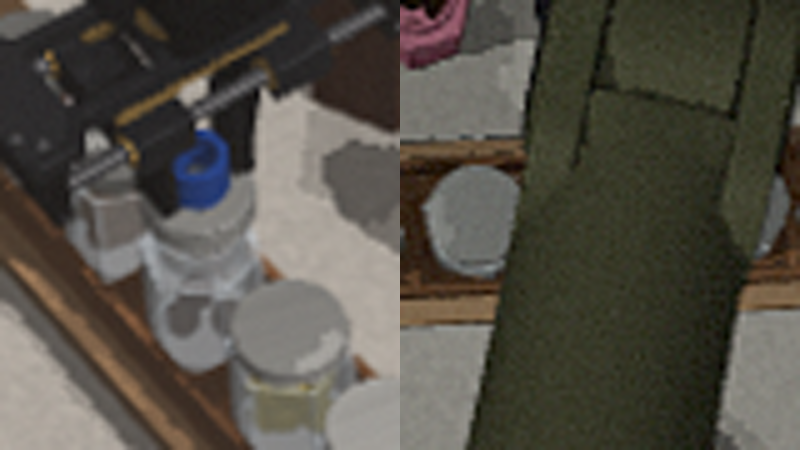

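```bash
python3 - <<'E'
from h import *
s=sense();t=s["tool_pos"];print(t,s["time_s"])
cs,ct=imaging.camera("scene"),imaging.camera("top")
print("initial collar true proj mid",proj(cs,[.4657,.0751,.027]),"measured centroid 366.1,269.5; top:",proj(ct,[.4657,.0751,.038]),"meas 296.7,266.3")
for px in ((279.8,236.4),(280,236.7)): print(onz(cs,px,.115))
print(onz(ct,(350.7,211.5),.115),onz(ct,(350.4,212.15),.101))
print("dpx/dx,dy",proj(cs,[.603,-.07,.115])-proj(cs,[.602,-.07,.115]),proj(cs,[.602,-.069,.115])-proj(cs,[.602,-.07,.115]))
(c,b),_=blue(); print(b,proj(c,[t[0],t[1],t[2]+.0075]))
E
```

```text
[ 0.60323157 -0.0695052   0.15133511] 10.8583
initial collar true proj mid [365.69320241 270.68586096] measured centroid 366.1,269.5; top: [296.84502462 266.67656441] meas 296.7,266.3
[ 0.60387737 -0.06910563  0.115     ]
[ 0.60399387 -0.06814296  0.115     ]
[ 0.60338513 -0.06948917  0.115     ] [ 0.60332333 -0.06946832  0.101     ]
dpx/dx,dy [-0.36887196  0.21168486] [0.25240752 0.28545285]
(np.int32(123), array([280.1, 223.6]), array([274, 216,  12,  15])) [278.86457676 223.93288592]
```

```bash
python3 - <<'E'
from h import *
ctrl.hold(.3); print(sense()["tool_pos"])
for z,v in ((.136,.05),(.1215,.02)):
    h=ctrl.servo_line([.6032,-.0692,z],max_speed=v,until_force=6); s=sense(); print(h,s["tool_pos"],s["contact_force"],s["ft_torque"],s["time_s"])
    if h: break
print([b for _,b in blue()])
E
```

```text
[ 0.60248529 -0.06972009  0.14996667]
False [ 0.60284453 -0.06918511  0.13538053] [ 0.90098426 -0.17676117 -0.05721709] [-0.04408448  0.01279964  0.008925  ] 11.7917
True [ 0.60307541 -0.06915095  0.1227152 ] [-1.48428554 -0.19952902  5.03879723] [-0.04581131  0.22649847  0.03992794] 12.45
[(np.int32(112), array([281.1, 231.7]), array([275, 224,  12,  15])), None]
```

The contact height of 0.1227 matches the seated height of 0.1225. I'll release, retract, move to above the probe so the view is clear, and check.

```bash
python3 - <<'E'
from h import *
t=sense()["tool_pos"]
ctrl.move_gripper(.62); ctrl.servo_line([t[0],t[1],.24],max_speed=.2)
print(sense()["time_s"])
ctrl.reach([.434,-.166,.26],down(np.radians(24))); ctrl.hold(.2); s=sense(); print(s["time_s"],s["joints"])
(cs,b),(ct,d)=blue(); print(b,d, "pred mid",proj(cs,[t[0],t[1],.130]),proj(ct,[t[0],t[1],.141]))
im=[cv2.resize(c["frame"][y:y+90,x:x+80,::-1],(400,450),interpolation=cv2.INTER_CUBIC) for c,x,y in ((cs,240,190),(ct,310,170))]
cv2.imwrite("pics/set.png",np.hstack(im))
E
```

```text
14.025
15.025 [-0.49609754 -0.15893454  0.72835562  1.8511253   0.10864411  1.41128614
  0.62887132]
(np.int32(143), array([279.3, 231.1]), array([273, 224,  13,  15])) (np.int32(72), array([351. , 210.2]), array([345, 205,  12,  12])) pred mid [279.73733666 232.10285388] [351.13750997 210.44457736]
```

View pics/set.png

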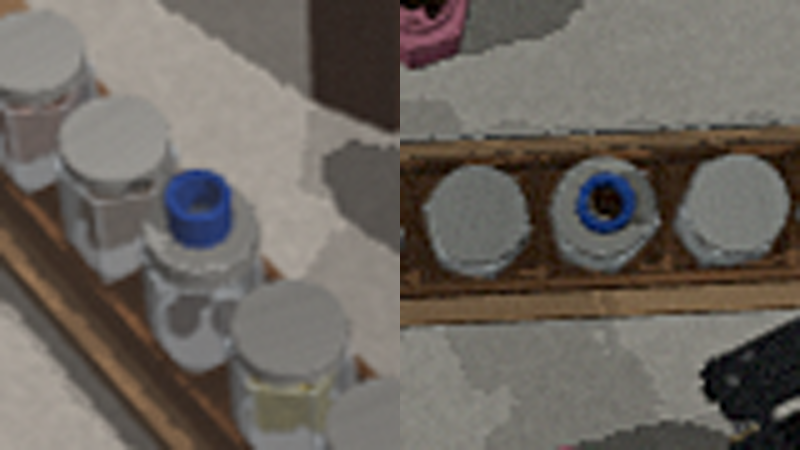

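The cap sits level on the jar, with the collar at scene (279,231) and top (351,210). Both match the release point, so the bore axis is about (0.603,-0.069). Next is the probe.

```bash
python3 - <<'E'
from h import *
p=[.433,-.1675]; a=np.radians(24)
j=sense()["joints"]
b=min((a+np.pi/2,a-np.pi/2),key=lambda y:99 if (s:=kin.solve_ik([*p,.2],down(y))) is None else np.abs(s-j).max())
ctrl.reach([*p,.20],down(b)); ctrl.servo_line([*p,.131]); ctrl.move_gripper(0.,3); s=sense(); print(s["finger_gap"]*87,s["tool_pos"],s["contact_force"],s["time_s"])
ctrl.move_gripper(.62); ctrl.servo_line([*p,.19]); ctrl.reach([*p,.19],down(a)); ctrl.servo_line([*p,.131])
ctrl.move_gripper(0.,20); s=sense(); print(s["finger_gap"]*87,s["grip_force"],s["tool_pos"],s["contact_force"],s["time_s"])
E
```

```text
19.96307791766073 [ 0.43309571 -0.16753063  0.13115538] [-0.70548685  0.34057411  0.97396775] 17.7667
19.928656382447993 20.000135279260576 [ 0.43304624 -0.16750961  0.13115908] [-0.22861233  0.55740993  0.94328128] 21.775
```

```bash
python3 - <<'E'
from h import *
p=[.433,-.1675]
ctrl.servo_line([*p,.305],max_speed=.12); s=sense(); print(s["finger_gap"]*87,s["grip_force"],s["contact_force"])
ctrl.servo_line([.6031,-.0692,.305],max_speed=.12); ctrl.hold(.4); s=sense(); t=s["tool_pos"]; print(t,s["tcp_rot"],R.from_rotvec(s["tcp_rot"]).as_matrix()[:,2],s["finger_gap"]*87,s["time_s"])
c=imaging.camera("scene"); o=t[2]-.131+.008
for n,z in (("tip",o),("ring",o+.07),("hbot",o+.11)): print(n,proj(c,[t[0],t[1],z]))
print("collar",proj(c,[t[0],t[1],.141]))
v=cv2.cvtColor(c["frame"],cv2.COLOR_RGB2HSV).astype(int)
m=((v[...,0]<8)|(v[...,0]>172))&(v[...,1]>120); m[:120]=0;m[260:]=0;m[:,:240]=0;m[:,330:]=0
print([b for b in blobs(m,amin=3)])
crop(c,235,110,90,140,4.2,"pics/p.png")
E
```

```text
19.960523468669283 19.999924418516457 [-0.00906733 -0.24097758 -1.45432284]
[ 0.60303205 -0.06923455  0.30506139] [1.71113528e+00 2.63469316e+00 2.56695414e-04] [ 9.06579023e-05  1.35978981e-04 -9.99999987e-01] 19.839627724554706 25.5583
tip [278.41741602 217.1922672 ]
ring [276.50415111 195.36710263]
hbot [275.31762651 181.85164731]
collar [279.4533971  229.02635487]
[(np.int32(3), array([276.3, 195.3]), array([276, 195,   2,   2]))]
```

View pics/p.png

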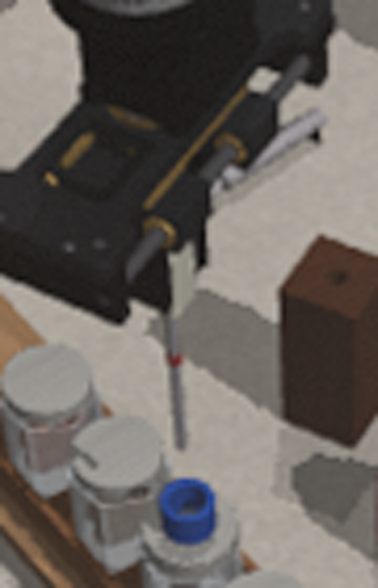

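The ring is at (276.3,195.3), as predicted. The stem is straight, with the tip at about (278,216.4), directly above the bore at (279.5,228). Lowering slowly.

```bash
python3 - <<'E'
from h import *
p=[.6031,-.0692]
print(ctrl.servo_line([*p,.27],max_speed=.06)); ctrl.hold(.3)
h=ctrl.servo_line([*p,.194],max_speed=.03); ctrl.hold(.6); s=sense(); t=s["tool_pos"]; print(h,t,s["contact_force"],s["ft_torque"],s["finger_gap"]*87,s["grip_force"],s["time_s"])
c=imaging.camera("scene")
print("ring",proj(c,[*t[:2],t[2]-.123+.07]),"collar",proj(c,[*p,.141]))
crop(c,250,185,60,70,7,"pics/fin.png")
E
```

```text
False
False [ 0.60309731 -0.06923448  0.19397967] [ 0.15859381 -0.59650467 -0.34668324] [-0.0369286   0.00808611  0.00139088] 19.758408184504365 19.99983981018886 29.925
ring [279.42939186 229.04600859] collar [279.43673149 229.05081363]
```

View pics/fin.png

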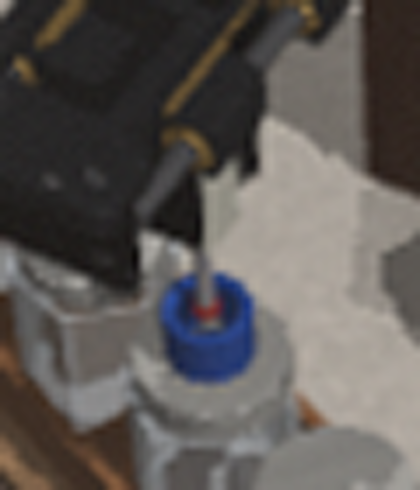

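The red ring, at crop (206,310), sits in the middle of the collar's upper opening, at about (208,307), and there is no contact force. Handing in.

```bash
python3 -c "
from plant import close_job; print(close_job())"
```

```text
the job is handed in; nothing more can be done
None
```

The job is handed in (no verdict came back): the cap is fully down on the open jar and let go, and the probe is held still and centred in the collar, its red ring level with the upper edge, with no sign of contact in the force readings or last picture.

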